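# Weigh a packed basket on the hanging scale and hold its dial open

### The job

Weigh the jar in the wire basket: while the scale is still locked, hang the basket by its handle bar on both prongs of the hanging scale, without pressing hard on them, and let go of it. Then turn the dial on top of the scale clockwise, past its first two click stops to the third, so that the load hangs free on the spring, and finish while still holding the dial there against its return. Keep the basket upright with the jar in it and leave the other things on the desk alone.

Things in the scene. Friction and masses are not known exactly. Their poses are not given: they have to be found in the camera images.
- scale: hanging parcel scale, grey, fixed to the desk. Origin on the desk top straight below the dial's axis; its front is its -x side (towards the robot at yaw 0), z up. Base plate 12 mm thick, x = -165 to 45 mm, 130 mm wide. Column x = -30 to 30 mm, 126 mm wide, flat top at z = 160 mm with the black dial on it; two steel prongs reach forward from the column's front
- hook_valley (a point): point midway between the prongs, where the centre of the basket's handle bar lies when it hangs home: in the scale's frame x = -108, y = 0, z = 156.5 mm (sinks with the carriage); the scale's axes. The valleys are open above; a bar held along the scale's y and lowered within 8 mm of this point drops home. The basket comes in from the front, its bar above the tips, its rear wall below the prongs
- prongs: two steel prongs of 7 mm rod at y = +-40 mm, 73 mm free between them; scale's axes and, unloaded, its origin. From the column each runs forward, top at z = 163.5 mm, to x = -90, dips 10 mm into a valley from x = -101 to -115 mm, then turns up to a tip at x = -126, top at z = 169.5 mm. They ride on the hook carriage
- carriage (a joint): how far the hook carriage with the prongs has sunk on its measuring spring, m: 0 = up, 0.021 at most. The loaded basket sinks it about 8 to 12 mm; while the dial is at rest the scale is locked and it stays within 1 mm
- dial (a joint): angle of the dial on the column's top, rad, clockwise seen from above; 0 = rest, scale locked. Click stops at 0.4, 0.8 and 1.2 (the third), end stop at 1.3. A spring turns it back (0.1 to 0.17 N m; up to about 0.22 N m passes a click); no click stop holds it once let go. Only at the third stop does the load hang free on the measuring spring
- dial_grip (a point): point on the dial's vertical axis at the height to grip, in the scale's frame at x = y = 0, z = 190 mm. It turns with the dial; its x axis runs along the bar knob
- dial_knob: the dial's black bar knob: a bar 48 mm long, 11 mm thick and 40 mm tall (z = 166 to 206 mm above the desk) on a flat disc of 58 mm diameter. At rest the bar lies along the scale's x axis; origin on the axis at desk level
- basket: dark wire basket with a stiff upright handle; origin at the centre of its underside, x across the handle bar, y along it. 100 (x) x 116 (y) mm, walls 50 mm tall. About 0.16 kg. (A fixed green crate lid stands upright on the chair right of the desk, its top edge 0.25 m above the desk top: pass over it)
- basket_grip (a point): centre of the handle bar, 118 mm above the basket's underside. The bar is a 6 mm rod along the basket's y axis, straight for 94 mm, with a black sleeve 44 mm long (y), 12 mm wide (x), 16 mm tall at its middle; the bare rod on either side of the sleeve goes onto the prongs. Its legs go down to the walls at y = +-59 mm
- jar: black screw-lid jar standing loose in the basket, 86 mm diameter, 50 mm tall, 0.1 to 0.2 kg; origin at the centre of its underside
- eraser: white eraser in a blue card sleeve, 23 x 55 x 12 mm; a bystander, to be left alone
- stapler: black stapler, 119 x 34 x 51 mm; a bystander, to be left alone
- glue: standing glue stick with orange cap, 28 mm across, 88 mm tall; a bystander, to be left alone
- second_jar: another black screw-lid jar, 90 mm across, 55 mm tall, standing on the desk; a bystander, to be left alone

How it is judged:
On the way, in this order (a step that is already met when the one before it is completed fails the run):
1. the basket hangs by its bar on both prongs, let go, the jar in it, the scale still locked (x of basket_grip in the frame of hook_valley between -0.009 and 0.009 m and z of basket_grip in the frame of hook_valley between -0.004 and 0.005 m and y of basket_grip in the frame of hook_valley between -0.018 and 0.018 m and angle between the y axis of basket and the y axis of scale, either way round below 0.25 rad and angle between basket's own z axis and vertical below 0.3 rad and contact force between basket and prongs above 1.2 N and z of jar in the frame of basket between -0.005 and 0.02 m and distance between jar and basket below 0.04 m and contact force between basket and the fingers below 0.1 N and contact force between basket and the arm below 0.1 N and value of joint dial below 0.25 rad), for 0.2 s.
2. the dial is at its third stop (value of joint dial above 1.1 rad and x of basket_grip in the frame of hook_valley between -0.009 and 0.009 m and z of basket_grip in the frame of hook_valley between -0.004 and 0.005 m and y of basket_grip in the frame of hook_valley between -0.018 and 0.018 m and angle between the y axis of basket and the y axis of scale, either way round below 0.25 rad and angle between basket's own z axis and vertical below 0.3 rad and contact force between basket and prongs above 1.2 N and z of jar in the frame of basket between -0.005 and 0.02 m and distance between jar and basket below 0.04 m), for 0.2 s.
At the end, for the whole second after the job is handed in: Fingers hold the dial (over 1 N) beyond 1.1 rad; the carriage has sunk over 5 mm; the basket, jar inside, hangs still (under 0.03 m/s), untouched by the robot, its bar in both prong valleys (within 9 mm across, 18 mm along), within 0.3 rad of upright (all of step 2 and value of joint carriage above 0.005 m and contact force between dial_knob and the fingers above 1 N and contact force between basket and the fingers below 0.1 N and contact force between basket and the arm below 0.1 N and linear speed of basket below 0.03 m/s); the arm keeps its last pose, push and grip.
It fails at once if the dial is turned before the basket hangs on the prongs (value of joint dial above 0.35 rad and contact force between basket and prongs below 0.3 N and distance between basket_grip and hook_valley above 0.03 m).
It fails at once if the basket is tipped (angle between basket's own z axis and vertical above 0.6 rad).
It fails at once if the jar leaves the basket (distance between jar and basket above 0.06 m).
It fails at once if the prongs are pressed with more than 35 N (contact force between prongs and basket above 35 N or contact force between prongs and the arm above 35 N).
It fails at once if a bystander is moved more than 2 cm or knocked over (distance of any of eraser, stapler, glue, second_jar from where it was at the start of the episode above 0.02 m or angle between any of stapler, glue, second_jar's own z axis and vertical above 0.5 rad).
It also fails if it takes over 64 s, if anything falls off the work surface, if the arm or the gripper's body presses on something with over 40 N, if the wrist force passes 120 N, or if a joint passes its speed limit or range.

### The arm

A 6-joint arm with a two-finger parallel gripper is mounted at the origin on a cart in front of the work surface, level with it; the furniture and walls round the work are solid. World frame = base frame: x ahead of the robot, y to its left, z up, the work surface at z = 0. Lengths are in m, angles in rad, forces in N, time in s.
With the tool pointing down it reaches from about 0.3 to 0.95 m from the base axis. Payload 3.1 kg.
Tool frame: the origin (TCP) lies between the finger pads; the fingertips stand 17 mm ahead of it and the grasp point (between the pads) lies 2 mm behind it; x points along the fingers, z is the direction in which the jaws open and shut, and the axes are right-handed (so a half turn about x gives the same grasp; the last joint's range is limited). The gripper opens to 85 mm and grips with 20 to 120 N. Pads are 22 mm wide; open, the fingers measure 114 mm over their backs; the gripper's body (76 mm by 85 mm) begins 54 mm behind the grasp point. The pads swing forward as they close: fully open they stand 13 mm farther back than shut.
Start: joints at [-1.272, 0.308, 1.634, -0, 1.2, -0.07], TCP at [0.225, -0.583, 0.248] pointing down, gripper open.
Joint ranges: [-3.06, 3.06], [-0.79, 1.96], [0.05, 2.63], [-1.19, 4.34], [0.05, 2.64], [-2.94, 2.94]. Speed limits (rad/s): [2.79, 2.79, 3.14, 3.14, 3.14, 3.14].

### API

Orientations are given as a unit quaternion [w, x, y, z].
In Python, from plant import manip, imaging, sign_off gives the robot as it stands.
- The arm moves only by the tool arm_command, never from a script. Its argument "motion" is a list of rows, each an object with "turn": the turn, a rotation vector about the world's x, y, z in degrees, a list of three; "linear": the shift along the world's x, y, z in mm, a list of three; "fingers": the opening, from 0 (shut) to 1 (fully open). A call has 1 to 10 rows; each row shifts and turns the commanded pose from where the row before left it; what a row does not reach is not made up. A row lasts 1/8 s, in which the tool goes at most 62.5 mm and 10.7 degrees, less where a joint would pass 70% of its speed; a pose out of reach is approached as far as the arm can. A call is refused whole if a number of a shift passes 62.5 or a number of a turn 10.7, either way. A call with a gripper value outside its range is refused whole. The fingers move at their own pace and stop on an object; the grip force is fixed at half the most. Time passes only in rows, so rows that do not move let the fingers close. It gives the time, the measured TCP pose, the force and the opening at its end, in the units of the state.
- manip.sense(): the state, without advancing time (a new reading comes with each control period).
- imaging.read_camera(name): name is "scene" or "top" or "wrist"; returns a dict with "color" (480x640x3 uint8, blue, green, red), "fx", "fy", "cx", "cy" (pixels), "R" (3x3) and "t" (3): a world point X has camera coordinates R X + t. Camera axes: x right, y down, z forward; pixel columns grow to the right and rows downward; lengths in m; the calibration is good to about 2 mm. The wrist camera is an equidistant fisheye: a pixel r from the principal point sees the ray r / f radians off the axis. A picture is of the moment at which its call begins. There is no depth.
- sign_off(): hands the job in, once; it reports no verdict.
Trained networks look in a picture, given as the dict that the camera call returned (one of the last four; its "shot" number tells which), for a name from the list of things; names that differ only in an ending like _2 or _b are one class to them, and where a whole thing is asked for, a point or a joint stands for the part that bears it (a point fixed in the world has none). Each returns a list of dicts, best first, with "p" (0 to 1); they miss things now and then, are a little off and sometimes report something else, mostly with a low value. They report only what shows in the picture. A call takes as long as a camera call.
- imaging.outline_of(picture, thing): "mask" (480x640 bool, what is visible of it) and "pixel" ([column, row] in pixels, amid what is visible of it).
- imaging.pinpoint(picture, thing): "pixel" ([column, row] in pixels: a listed point, or the origin of a listed thing).
The state is a dict: "clock": time; "q": joint angles; "joint_vel": joint speeds; "joint_torque": joint torques, N m; "position": TCP position; "ee_rot": TCP orientation; "force": force on the tool from outside, world axes, zero at the start; "torque": the same for the moment, N m; "finger_gap": finger opening in m.
Only numpy, scipy, OpenCV 4.12 (cv2) and the standard library are available. Lean on these libraries where they do the work, as an engineer would, in place of code of your own. Each camera call takes 0.05 s, during which the arm holds its last target. There are 200 camera calls.

## Working session

There is one attempt and no reset: what is moved stays moved. The work goes in short steps, Python scripts to look and compute and a tool call to move; the robot and the scene stay as the last step left them, time stands still between calls to the robot, and variables do not carry over. Pictures are saved under pics/ and viewed, about 8 in all and at most 12, crops included, and the job is handed in when it is done.

Besides the shell and the picture viewer there is one more tool, called after "Call:" by a JSON object that holds its "fn" and its "kwargs". arm_command: Moves the arm, as the interface text tells. Its arguments: {"type":"object","properties":{"motion":{"type":"array"}},"required":["motion"]}

```bash
mkdir -p pics
cat > h.py <<'E'
import numpy as np,cv2
from plant import manip,imaging
from scipy.spatial.transform import Rotation as Ro
def ray(p,px):
    u=(px[0]-p["cx"])/p["fx"];v=(px[1]-p["cy"])/p["fy"]
    if p.get("name")=="wrist":
        r=np.hypot(u,v);d=np.array([u/r*np.sin(r),v/r*np.sin(r),np.cos(r)]) if r>1e-9 else np.array([0,0,1.])
    else: d=np.array([u,v,1.])
    R=np.array(p["R"]);t=np.array(p["t"]);d=R.T@d
    return -R.T@t,d/np.linalg.norm(d)
def onz(p,px,z):
    o,d=ray(p,px);return o+d*(z-o[2])/d[2]
def cam(n):
    p=imaging.read_camera(n);p["name"]=n;return p
def tri(rs):
    A=sum(np.eye(3)-np.outer(d,d) for o,d in rs);b=sum((np.eye(3)-np.outer(d,d))@o for o,d in rs)
    x=np.linalg.solve(A,b);return x,[np.linalg.norm(np.cross(x-o,d)) for o,d in rs]
E
python3 - <<'E'
from h import *
s=manip.sense();print({k:np.round(v,3) for k,v in s.items()})
P=[cam("scene"),cam("top"),cam("wrist")]
for p in P:
    cv2.imwrite(f"pics/{p['name']}0.png",p["color"])
    o=ray(p,(p["cx"],p["cy"]));print(p["name"],p.keys(),np.round(o,3),p["fx"])
    for n in ["scale","hook_valley","dial_grip","dial_knob","basket","basket_grip","jar","eraser","stapler","glue","second_jar"]:
        print(n,[(np.round(r["pixel"]).tolist(),round(r["p"],2)) for r in imaging.pinpoint(p,n)[:2]])
c=np.hstack([cv2.resize(P[0]["color"],(400,300)),cv2.resize(P[1]["color"],(400,300))])
cv2.imwrite("pics/c0.png",c)
E
```

```text
{'clock': np.float64(0.0), 'q': array([-1.272,  0.309,  1.635,  0.   ,  1.2  , -0.07 ]), 'joint_vel': array([ 0.002,  0.   ,  0.001, -0.   ,  0.   , -0.   ]), 'joint_torque': array([-1.0000e-03, -4.1525e+01, -2.7667e+01, -0.0000e+00,  1.0000e-02,
        0.0000e+00]), 'position': array([ 0.225, -0.582,  0.247]), 'ee_rot': array([ 0.583,  0.4  ,  0.584, -0.399]), 'force': array([-0.101,  0.069,  0.121]), 'torque': array([ 0.043, -0.08 , -0.015]), 'finger_gap': np.float64(0.085)}
scene dict_keys(['color', 'fx', 'fy', 'cx', 'cy', 'R', 't', 'shot', 'name']) [[ 1.044 -0.368  0.722]
 [-0.561  0.477 -0.677]] 503.9128518586294
scale [([365.0, 276.0], 0.78), ([328.0, 189.0], 0.65)]
hook_valley [([330.0, 187.0], 0.89)]
dial_grip [([373.0, 200.0], 0.66)]
dial_knob []
basket [([288.0, 331.0], 0.65), ([259.0, 280.0], 0.38)]
basket_grip [([290.0, 282.0], 0.92), ([357.0, 370.0], 0.53)]
jar [([288.0, 326.0], 0.55)]
eraser [([308.0, 377.0], 0.86)]
stapler [([256.0, 280.0], 0.9), ([280.0, 400.0], 0.47)]
glue [([281.0, 403.0], 0.81), ([290.0, 329.0], 0.36)]
second_jar [([359.0, 370.0], 0.63), ([288.0, 327.0], 0.46)]
top dict_keys(['color', 'fx', 'fy', 'cx', 'cy', 'R', 't', 'shot', 'name']) [[ 0.32   0.066  1.203]
 [ 0.231 -0.019 -0.973]] 615.3922521996176
scale [([265.0, 249.0], 0.94)]
hook_valley [([356.0, 302.0], 0.74)]
dial_grip [([253.0, 225.0], 0.56)]
dial_knob []
basket [([362.0, 234.0], 0.88)]
basket_grip [([368.0, 220.0], 0.85)]
jar [([360.0, 239.0], 0.7)]
eraser [([371.0, 191.0], 0.57)]
stapler [([355.0, 300.0], 0.77)]
glue [([401.0, 183.0], 0.64), ([264.0, 249.0], 0.29)]
second_jar [([337.0, 174.0], 0.8)]
wrist dict_keys(['color', 'fx', 'fy', 'cx', 'cy', 'R', 't', 'shot', 'name']) [[ 0.29  -0.557  0.374]
 [-0.257 -0.097 -0.962]] 371.64829954431775
scale []
hook_valley []
dial_grip []
dial_knob []
basket []
basket_grip []
jar []
eraser []
stapler []
glue []
second_jar []
```

View pics/scene0.png

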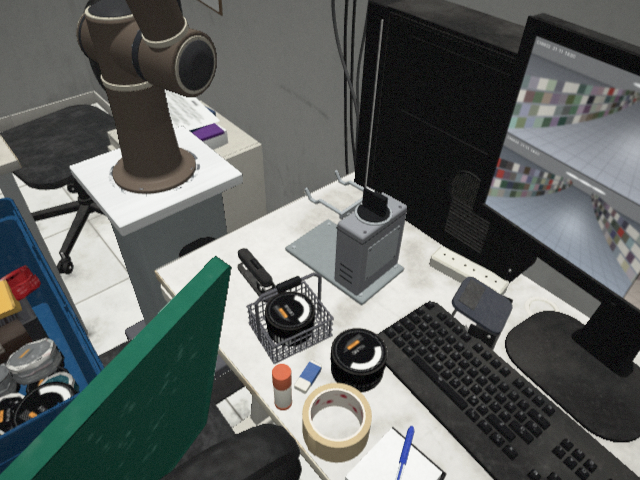

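View pics/top0.png

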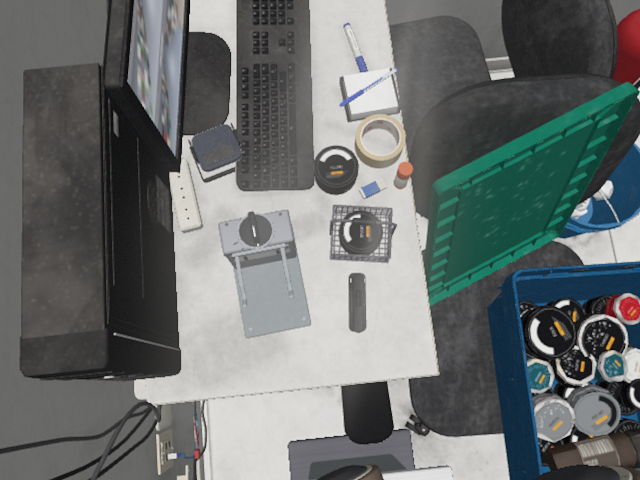

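The scene view shows the scale (dial at about 373,205, prongs at 320–345,190), the basket with its jar (290,320), and the stapler, eraser, glue and second jar around it. In the top view the scale is at (258,235), its prongs pointing down the image, and the basket is at (362,234). Next: triangulate and zoom in.

Run:
```python
from h import *
S,T=cam("scene"),cam("top")
z={"basket_grip":.118,"scale":0,"dial_grip":.19,"basket":0,"jar":.0,"second_jar":0,"glue":0,"stapler":0,"eraser":0}
for n in z:
    a=[imaging.pinpoint(p,n) for p in (S,T)]
    if all(a):
        x,e=tri([ray(p,r[0]["pixel"]) for p,r in zip((S,T),a)]);print(n,np.round(x,3),np.round(e,4),*[np.round(onz(p,r[0]["pixel"],z[n]),3)[:2] for p,r in zip((S,T),a)])
a=cv2.resize(S["color"][230:370,225:345],None,fx=3.3,fy=3.3,interpolation=2)
b=cv2.resize(T["color"][170:340,210:410],None,fx=4,fy=4,interpolation=2)[:560]
b=cv2.resize(T["color"][195:275,320:410],None,fx=4.2,fy=4.2,interpolation=2)
H=max(a.shape[0],b.shape[0]);f=lambda i:cv2.copyMakeBorder(i,0,H-i.shape[0],0,0,0)
cv2.imwrite("pics/z1.png",np.hstack([f(a),f(b)]))
cv2.imwrite("pics/z2.png",cv2.resize(T["color"][200:340,210:320],None,fx=4,fy=4,interpolation=2))
```

```text
basket_grip [ 0.599 -0.042  0.127] [0.0011 0.0011] [ 0.593 -0.036] [ 0.601 -0.043]
scale [ 0.593  0.152 -0.008] [0.0004 0.0004] [0.597 0.147] [0.591 0.152]
dial_grip [0.593 0.153 0.186] [0.0013 0.0013] [0.596 0.147] [0.592 0.154]
basket [ 0.606 -0.044  0.008] [0.0011 0.0011] [ 0.6   -0.042] [ 0.608 -0.044]
jar [ 0.596 -0.046 -0.004] [0.0009 0.0009] [ 0.599 -0.047] [ 0.594 -0.046]
second_jar [ 0.74  -0.011  0.007] [0.0013 0.0013] [ 0.736 -0.008] [ 0.743 -0.01 ]
glue [ 0.701 -0.139 -0.001] [0.0012 0.0012] [ 0.701 -0.14 ] [ 0.701 -0.138]
stapler [ 0.467 -0.018 -0.004] [0.0037 0.0037] [ 0.468 -0.023] [ 0.469 -0.014]
eraser [ 0.697 -0.075 -0.006] [0.0018 0.0018] [ 0.699 -0.079] [ 0.696 -0.073]
```

View pics/z1.png

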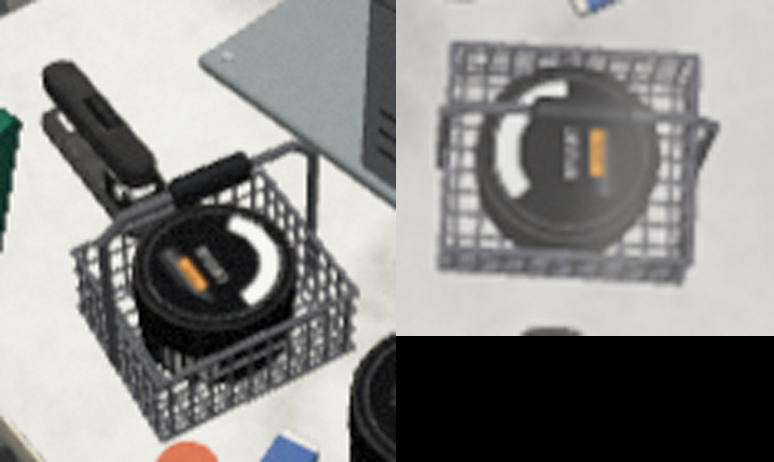

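View pics/z2.png

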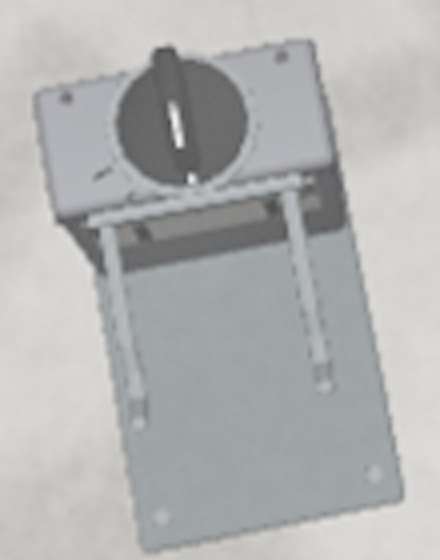

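The zooms show the bar running along world y, with the sleeve in the middle (top view ends at about (332,221) and (396,225)). The prong tips are at about (244.5,306) and (290.5,297), so the scale is yawed by roughly 12°. Now the numbers.

Run:
```python
from h import *
T=cam("top")
def yaw(a,b,z): # left->right in image = -y
    A,B=onz(T,a,z),onz(T,b,z);d=A-B;return np.round(A,3),np.round(B,3),np.linalg.norm(d),np.degrees(np.arctan2(-d[0],d[1]))
print("tips",yaw((244.5,306.2),(290.5,297),.168))
print("plate",yaw((247.5,337.5),(310.5,324.5),.012))
print("coltop",yaw((210+57/4,200+220/4),(210+333/4,200+168/4),.16))
print("coltopback",yaw((210+35/4,200+92/4),(210+310/4,200+40/4),.16))
print("bar",yaw((331.7,220.7),(396,224.8),.118))
f=lambda x,y:(320+(x-396)/4.2,195+y/4.2)
print("wallfront",yaw(f(440,270),f(683,283),.05));print("wallback",yaw(f(450,42),f(697,57),.05))
m=onz(T,(228,225),.17)
print("knob",onz(T,(210+165/4,200+50/4),.206),onz(T,(210+192/4,200+178/4),.206))
print(Ro.from_quat(np.roll(manip.sense()["ee_rot"],-1)).as_matrix().round(3))
```

```text
tips (array([0.461, 0.181, 0.168]), array([0.469, 0.102, 0.168]), np.float64(0.07896349380377991), np.float64(5.46478557524638))
plate (array([0.422, 0.197, 0.012]), array([0.434, 0.074, 0.012]), np.float64(0.1232493826016437), np.float64(5.696897474067022))
coltop (array([0.554, 0.21 , 0.16 ]), array([0.565, 0.089, 0.16 ]), np.float64(0.12157777293875358), np.float64(5.013374336226747))
coltopback (array([0.613, 0.216, 0.16 ]), array([0.624, 0.094, 0.16 ]), np.float64(0.12267202487520874), np.float64(5.1747311069620405))
bar (array([0.607, 0.016, 0.118]), array([ 0.587, -0.099,  0.118]), np.float64(0.11731002745877779), np.float64(-9.739103316952106))
wallfront (array([0.55 , 0.024, 0.05 ]), array([ 0.532, -0.085,  0.05 ]), np.float64(0.11049155956378245), np.float64(-9.06508762738415))
wallback (array([0.657, 0.008, 0.05 ]), array([ 0.638, -0.106,  0.05 ]), np.float64(0.11472160102630177), np.float64(-9.590388317467093))
knob [0.61229258 0.1535071  0.206     ] [0.55602691 0.14661809 0.206     ]
[[-0.     0.933  0.36 ]
 [ 0.     0.36  -0.933]
 [-1.    -0.    -0.   ]]
```

Call:
{"fn": "arm_command", "kwargs": {"motion": [{"linear":[0,0,40],"turn":[0,0,0],"fingers":1},{"linear":[0,0,45],"turn":[0,0,0],"fingers":1},{"linear":[0,0,45],"turn":[0,0,0],"fingers":1},{"linear":[24,36,0],"turn":[0,0,4],"fingers":1},{"linear":[24,36,0],"turn":[0,0,4],"fingers":1},{"linear":[24,36,0],"turn":[0,0,4],"fingers":1},{"linear":[25,36,0],"turn":[0,0,4],"fingers":1},{"linear":[25,36,0],"turn":[0,0,4],"fingers":1},{"linear":[25,36,0],"turn":[0,0,4],"fingers":1},{"linear":[25,36,0],"turn":[0,0,4],"fingers":1}]}}

```text
clock: 4.1
position: [0.3979, -0.3298, 0.3785]
ee_rot: [0.663, 0.246, 0.663, -0.246]
force: [0.6, -0.2, 0.3]
finger_gap: 0.085
```

Call:
{"fn": "arm_command", "kwargs": {"motion": [{"linear":[25,36,0],"turn":[0,0,4],"fingers":1},{"linear":[25,36,0],"turn":[0,0,4],"fingers":1},{"linear":[25,36,0],"turn":[0,0,4],"fingers":1},{"linear":[25,36,0],"turn":[0,0,4],"fingers":1},{"linear":[25,36,0],"turn":[0,0,4],"fingers":1},{"linear":[25,36,0],"turn":[0,0,4],"fingers":1},{"linear":[25,36,0],"turn":[0,0,4],"fingers":1},{"linear":[25,36,-20],"turn":[0,0,3.5],"fingers":1},{"linear":[0,0,-50],"turn":[0,0,0],"fingers":1},{"linear":[0,0,-50],"turn":[0,0,0],"fingers":1}]}}

```text
clock: 5.35
position: [0.598, -0.0422, 0.2575]
ee_rot: [0.705, 0.057, 0.704, -0.057]
force: [0.2, -0.6, -0.4]
finger_gap: 0.0855
```

Run:
```python
from h import *
W=cam("wrist");s=manip.sense();print(s["clock"],s["position"].round(4),s["force"])
M=Ro.from_quat(np.roll(s["ee_rot"],-1)).as_matrix();print(M.round(3),np.degrees(np.arctan2(M[1,2],M[0,2])))
for n,z in (("basket_grip",.118),("hook_valley",.1565),("dial_grip",.19),("basket",0)):
    r=imaging.pinpoint(W,n)
    if r: print(n,r[0]["pixel"],r[0]["p"],onz(W,r[0]["pixel"],z).round(4))
cv2.imwrite("pics/w1.png",W["color"])
```

```text
5.4 [ 0.5927 -0.0418  0.2488] [-2.22071196  1.34360808 -4.50255746]
[[-0.013  0.162  0.987]
 [ 0.002  0.987 -0.162]
 [-1.    -0.    -0.013]] -9.315276925090899
basket_grip [321.0, 229.4] 0.77 [ 0.601  -0.0439  0.118 ]
dial_grip [279.3, 21.5] 0.53 [0.5999 0.089  0.19  ]
basket [314.6, 198.8] 0.89 [ 0.5962 -0.0413  0.    ]
```

View pics/w1.png

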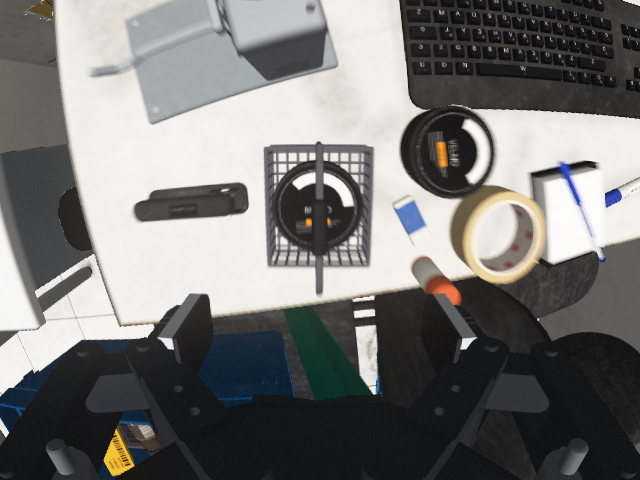

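The wrist view shows the bar vertical at column 320 (rows 143–292), so it is aligned with the jaws. The sleeve is centred at about (320,228), and the jaws are clear of the eraser and stapler. Descending.

Call:
{"fn": "arm_command", "kwargs": {"motion": [{"linear":[2,-1,-35],"turn":[0,0,0],"fingers":1},{"linear":[0,0,-40],"turn":[0,0,0],"fingers":1},{"linear":[0,0,-30],"turn":[0,0,0],"fingers":1},{"linear":[0,0,-20],"turn":[0,0,0],"fingers":1},{"linear":[0,0,0],"turn":[0,0,0],"fingers":1},{"linear":[0,0,0],"turn":[0,0,0],"fingers":1}]}}

```text
clock: 6.35
position: [0.601, -0.0443, 0.1354]
ee_rot: [0.706, 0.058, 0.703, -0.058]
force: [-0.7, -0.4, -0.6]
finger_gap: 0.0852
```

Run:
```python
from h import *
P=[cam("scene"),cam("top"),cam("wrist")];s=manip.sense();print(s["clock"],s["position"].round(4),s["force"].round(1))
for W in P:
  for n,z in (("basket_grip",.118),("hook_valley",.1565),("dial_grip",.19)):
    r=imaging.pinpoint(W,n)
    if r: print(W["name"],n,np.round(r[0]["pixel"]),round(r[0]["p"],2),onz(W,r[0]["pixel"],z).round(4))
cv2.imwrite("pics/z3.png",np.hstack([cv2.resize(P[0]["color"][210:370,200:380],(400,356)),cv2.resize(P[2]["color"],(400,356))]))
```

```text
6.5 [ 0.6006 -0.0442  0.1351] [ 0.3 -0.3  0.6]
scene basket_grip [290. 283.] 0.84 [ 0.599  -0.0386  0.118 ]
scene hook_valley [327. 185.] 0.71 [0.4735 0.1462 0.1565]
scene dial_grip [375. 201.] 0.98 [0.5941 0.1492 0.19  ]
top dial_grip [255. 229.] 0.79 [0.5873 0.1513 0.19  ]
wrist basket_grip [313. 298.] 0.95 [ 0.5996 -0.0428  0.118 ]
```

View pics/z3.png

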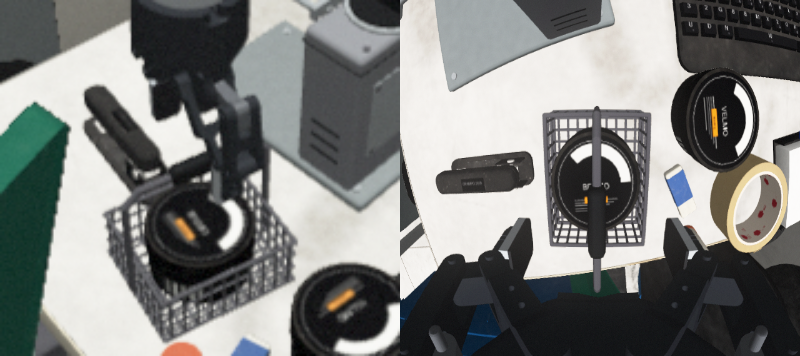

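The jaws straddle the sleeve. Lower by 19 mm and close.

Call:
{"fn": "arm_command", "kwargs": {"motion": [{"linear":[-1,1,-19],"turn":[0,0,0],"fingers":1},{"linear":[0,0,0],"turn":[0,0,0],"fingers":0.5},{"linear":[0,0,0],"turn":[0,0,0],"fingers":0.2},{"linear":[0,0,0],"turn":[0,0,0],"fingers":0},{"linear":[0,0,0],"turn":[0,0,0],"fingers":0},{"linear":[0,0,0],"turn":[0,0,0],"fingers":0},{"linear":[0,0,0],"turn":[0,0,0],"fingers":0}]}}

```text
clock: 7.82
position: [0.5988, -0.0431, 0.1146]
ee_rot: [0.705, 0.058, 0.704, -0.058]
force: [1.5, 0.2, -1.0]
finger_gap: 0.011
```

Call:
{"fn": "arm_command", "kwargs": {"motion": [{"linear":[0,0,10],"turn":[0,0,0],"fingers":0},{"linear":[0,0,20],"turn":[0,0,0],"fingers":0},{"linear":[0,0,20],"turn":[0,0,0],"fingers":0},{"linear":[0,0,0],"turn":[0,0,0],"fingers":0}]}}

```text
clock: 8.32
position: [0.6007, -0.0433, 0.1678]
ee_rot: [0.707, 0.058, 0.702, -0.058]
force: [-0.8, 0.4, -2.5]
finger_gap: 0.0112
```

Grasp holds: the gap is 11 mm and the extra load about 2.5 N. Travelling around the stapler and prongs to a point in front of the scale.

Call:
{"fn": "arm_command", "kwargs": {"motion": [{"linear":[-10,0,25],"turn":[0,0,0],"fingers":0},{"linear":[-20,0,30],"turn":[0,0,0],"fingers":0},{"linear":[-30,0,10],"turn":[0,0,0],"fingers":0},{"linear":[-35,0,0],"turn":[0,0,0],"fingers":0},{"linear":[-35,0,0],"turn":[0,0,0],"fingers":0},{"linear":[-35,0,0],"turn":[0,0,0],"fingers":0},{"linear":[-30,6,0],"turn":[0,0,1],"fingers":0},{"linear":[-15,15,0],"turn":[0,0,2],"fingers":0},{"linear":[-5,20,0],"turn":[0,0,2],"fingers":0},{"linear":[0,25,0],"turn":[0,0,2],"fingers":0}]}}

```text
clock: 9.57
position: [0.3833, 0.0241, 0.2296]
ee_rot: [0.707, 0.014, 0.706, -0.014]
force: [-0.1, -0.8, -3.3]
finger_gap: 0.0112
```

Call:
{"fn": "arm_command", "kwargs": {"motion": [{"linear":[0,30,0],"turn":[0,0,2],"fingers":0},{"linear":[0,30,0],"turn":[0,0,2],"fingers":0},{"linear":[0,25,0],"turn":[0,0,2],"fingers":0},{"linear":[0,15,0],"turn":[0,0,1],"fingers":0},{"linear":[0,10,0],"turn":[0,0,1],"fingers":0},{"linear":[0,0,-10],"turn":[0,0,0],"fingers":0},{"linear":[0,0,-20],"turn":[0,0,0],"fingers":0},{"linear":[0,0,-15],"turn":[0,0,0],"fingers":0},{"linear":[0,0,0],"turn":[0,0,0],"fingers":0},{"linear":[0,0,0],"turn":[0,0,0],"fingers":0}]}}

```text
clock: 10.82
position: [0.3837, 0.1328, 0.1845]
ee_rot: [0.706, -0.035, 0.706, 0.035]
force: [0.4, 1.2, -3.2]
finger_gap: 0.0111
```

```bash
cat > m.py <<'E'
from h import *
import sys
P=[cam("scene"),cam("top"),cam("wrist")];s=manip.sense();print(s["clock"],s["position"].round(4),s["force"].round(1),s["finger_gap"])
M=Ro.from_quat(np.roll(s["ee_rot"],-1)).as_matrix();print("jawyaw",np.degrees(np.arctan2(M[1,2],M[0,2])),"down",M[:,0].round(3))
zz=float(sys.argv[1])
for n,z in (("basket_grip",zz),("hook_valley",.1565),("dial_grip",.19),("scale",0),("jar",zz-.115)):
  rs=[]
  for W in P:
    r=imaging.pinpoint(W,n)
    if r and r[0]["p"]>.4: rs.append(ray(W,r[0]["pixel"]));print(W["name"],n,np.round(r[0]["pixel"]),round(r[0]["p"],2),onz(W,r[0]["pixel"],z).round(4))
  if len(rs)>1: print("   tri",*[np.round(v,4) for v in tri(rs)])
for p in P: cv2.imwrite(f"pics/{p['name']}_{sys.argv[2]}.png",p["color"])
E
python3 m.py .191 a; python3 -c "
import cv2,numpy as np
a=cv2.imread('pics/scene_a.png')[130:310,230:430];b=cv2.imread('pics/wrist_a.png')
cv2.imwrite('pics/z4.png',np.hstack([cv2.resize(a,(400,360)),cv2.resize(b,(400,360))]))"
```

```text
10.975 [0.384  0.1331 0.185 ] [-0.6 -0.7 -3.2] 0.010989681075525915
jawyaw 5.619690431147815 down [ 0.002  0.    -1.   ]
scene basket_grip [291. 152.] 0.81 [0.3858 0.1297 0.191 ]
wrist basket_grip [315. 323.] 0.79 [0.383  0.1348 0.191 ]
   tri [0.3828 0.1327 0.188 ] [0.0005 0.0005]
scene hook_valley [328. 186.] 0.84 [0.4787 0.1442 0.1565]
scene dial_grip [377. 204.] 0.66 [0.6027 0.146  0.19  ]
top dial_grip [255. 226.] 0.86 [0.5916 0.1501 0.19  ]
   tri [0.5951 0.1523 0.1817] [0.0018 0.0018]
scene scale [363. 277.] 0.95 [0.5891 0.1453 0.    ]
top scale [266. 250.] 0.75 [0.5912 0.1474 0.    ]
wrist scale [530. 219.] 0.67 [0.5902 0.1511 0.    ]
   tri [ 0.5902  0.1482 -0.001 ] [0.0028 0.0014 0.0029]
scene jar [290. 197.] 0.9 [0.3769 0.1301 0.076 ]
top jar [280. 356.] 0.59 [0.378  0.1342 0.076 ]
wrist jar [312. 238.] 0.81 [0.3807 0.1336 0.076 ]
   tri [0.3785 0.1327 0.0756] [0.003  0.0016 0.0024]
```

View pics/z4.png

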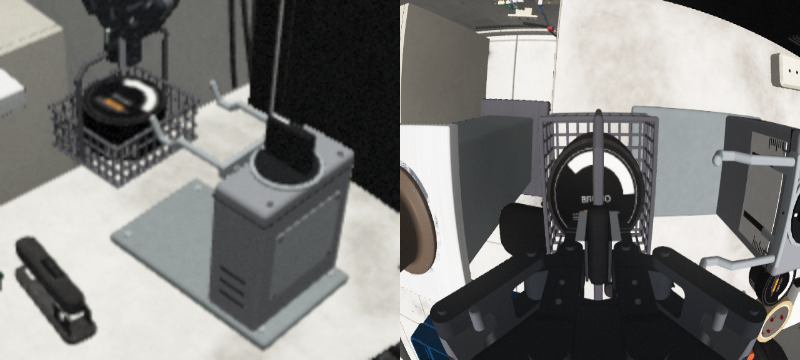

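Basket upright in the air with the jar in it, in front of the scale. The prong tips are visible in both views: scene (336,172) and (307,190), wrist (509,211) and (490,351). Triangulating them.

Run:
```python
from h import *
S,W,T=cam("scene"),cam("wrist"),cam("top")
L=[(336,172.5),(508.8,210.7),(244.5,306.2)];N=[(307.5,190),(489.6,350.7),(290.5,297)]
for Q in (L,N):
    r=[ray(p,q) for p,q in zip((S,W,T),Q)]
    print("all",*[np.round(v,4) for v in tri(r)],"S+W",tri(r[:2])[0].round(4))
    for p,q in zip((S,W,T),Q): print(p["name"],onz(p,q,.166).round(4))
```

```text
all [0.4623 0.1804 0.1641] [0.0014 0.0013 0.0012] S+W [0.4631 0.1796 0.1642]
scene [0.4646 0.1767 0.166 ]
wrist [0.4627 0.1808 0.166 ]
top [0.4613 0.1811 0.166 ]
all [0.4713 0.1042 0.1624] [0.0025 0.005  0.0026] S+W [0.4725 0.105  0.1627]
scene [0.4732 0.0995 0.166 ]
wrist [0.4726 0.11   0.166 ]
top [0.4688 0.1024 0.166 ]
```

Call:
{"fn": "arm_command", "kwargs": {"motion": [{"linear":[8,0.5,0],"turn":[0,0,0],"fingers":0},{"linear":[16,1.5,0],"turn":[0,0,0],"fingers":0},{"linear":[20,2,0],"turn":[0,0,0],"fingers":0},{"linear":[20,2,0],"turn":[0,0,0],"fingers":0},{"linear":[18,2,0],"turn":[0,0,0],"fingers":0},{"linear":[12,1,0],"turn":[0,0,0],"fingers":0},{"linear":[5.5,0.5,0],"turn":[0,0,0],"fingers":0},{"linear":[0,0,0],"turn":[0,0,0],"fingers":0},{"linear":[0,0,0],"turn":[0,0,0],"fingers":0}]}}

```text
clock: 13.0
position: [0.482, 0.1424, 0.184]
ee_rot: [0.706, -0.035, 0.707, 0.035]
force: [-0.5, -0.3, -3.2]
finger_gap: 0.011
```

```bash
python3 m.py .188 b; python3 -c "
import cv2,numpy as np
a=cv2.imread('pics/scene_b.png')[130:250,280:420];b=cv2.imread('pics/wrist_b.png')[120:440,160:580]
cv2.imwrite('pics/z5.png',np.hstack([cv2.resize(a,(400,343),interpolation=2),cv2.resize(b,(400,343))]))"
```

```text
13.15 [0.4823 0.1425 0.1843] [ 1.2 -0.3 -3.4] 0.01075110225701793
jawyaw 5.640853811642589 down [-0. -0. -1.]
scene basket_grip [327. 172.] 0.58 [0.4767 0.1437 0.188 ]
wrist basket_grip [314. 322.] 0.78 [0.4809 0.1432 0.188 ]
   tri [0.4797 0.1429 0.1894] [0.0015 0.0015]
scene hook_valley [328. 187.] 0.88 [0.4816 0.1427 0.1565]
scene dial_grip [375. 200.] 0.67 [0.5916 0.1518 0.19  ]
wrist dial_grip [573. 317.] 0.89 [0.5961 0.1512 0.19  ]
   tri [0.5935 0.1513 0.1917] [0.0011 0.0011]
scene scale [367. 277.] 0.74 [ 0.5945  0.1526 -0.    ]
top scale [266. 252.] 0.89 [0.5882 0.148  0.    ]
wrist scale [442. 217.] 0.78 [0.5932 0.1521 0.    ]
   tri [ 0.592   0.1512 -0.0015] [0.0029 0.0045 0.0018]
scene jar [323. 220.] 0.92 [0.474  0.1389 0.073 ]
top jar [270. 304.] 0.72 [0.4736 0.1446 0.073 ]
wrist jar [312. 239.] 0.81 [0.479  0.1421 0.073 ]
   tri [0.4753 0.142  0.0722] [0.0032 0.003  0.0037]
```

View pics/z5.png

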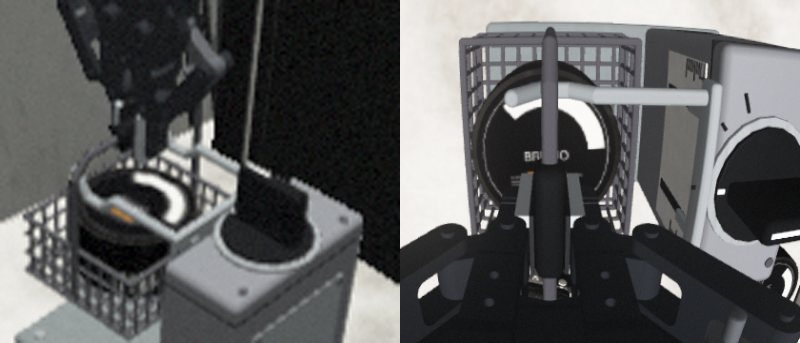

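The wrist view shows the bar about 18 mm behind the prong tip, over the valley, and the rear wall is below the prongs. Shift +2 mm in x and lower.

Call:
{"fn": "arm_command", "kwargs": {"motion": [{"linear":[2,0,-5],"turn":[0,0,0],"fingers":0},{"linear":[0,0,-8],"turn":[0,0,0],"fingers":0},{"linear":[0,0,-7],"turn":[0,0,0],"fingers":0},{"linear":[0,0,-4],"turn":[0,0,0],"fingers":0},{"linear":[0,0,-2],"turn":[0,0,0],"fingers":0},{"linear":[0,0,0],"turn":[0,0,0],"fingers":0},{"linear":[0,0,0],"turn":[0,0,0],"fingers":0}]}}

```text
clock: 14.78
position: [0.4851, 0.1426, 0.1586]
ee_rot: [0.706, -0.035, 0.706, 0.035]
force: [-0.3, -0.0, -3.9]
finger_gap: 0.0113
```

Call:
{"fn": "arm_command", "kwargs": {"motion": [{"linear":[0,0,-1],"turn":[0,0,0],"fingers":0},{"linear":[0,0,-1],"turn":[0,0,0],"fingers":0},{"linear":[0,0,0],"turn":[0,0,0],"fingers":0}]}}

```text
clock: 15.15
position: [0.4847, 0.1425, 0.1562]
ee_rot: [0.706, -0.035, 0.706, 0.035]
force: [0.2, -0.1, -4.3]
finger_gap: 0.011
```

Call:
{"fn": "arm_command", "kwargs": {"motion": [{"linear":[0,0,-1],"turn":[0,0,0],"fingers":0},{"linear":[0,0,-1],"turn":[0,0,0],"fingers":0},{"linear":[0,0,0],"turn":[0,0,0],"fingers":0}]}}

```text
clock: 15.52
position: [0.4847, 0.1425, 0.1541]
ee_rot: [0.706, -0.035, 0.706, 0.035]
force: [0.2, -0.3, -4.5]
finger_gap: 0.0108
```

Call:
{"fn": "arm_command", "kwargs": {"motion": [{"linear":[0,0,-1],"turn":[0,0,0],"fingers":0},{"linear":[0,0,-1],"turn":[0,0,0],"fingers":0},{"linear":[0,0,0],"turn":[0,0,0],"fingers":0}]}}

```text
clock: 15.9
position: [0.4849, 0.1425, 0.1524]
ee_rot: [0.706, -0.035, 0.706, 0.035]
force: [-0.9, 1.1, -2.1]
finger_gap: 0.0107
```

Call:
{"fn": "arm_command", "kwargs": {"motion": [{"linear":[0,0,-0.7],"turn":[0,0,0],"fingers":0},{"linear":[0,0,0],"turn":[0,0,0],"fingers":0}]}}

```text
clock: 16.15
position: [0.485, 0.1426, 0.152]
ee_rot: [0.706, -0.035, 0.706, 0.035]
force: [-1.8, -1.0, 0.9]
finger_gap: 0.0112
```

Weight is now on the prongs. Release gradually and rise.

Call:
{"fn": "arm_command", "kwargs": {"motion": [{"linear":[0,0,0],"turn":[0,0,0],"fingers":0.25},{"linear":[0,0,0],"turn":[0,0,0],"fingers":0.45},{"linear":[0,0,0],"turn":[0,0,0],"fingers":0.45},{"linear":[0,0,0],"turn":[0,0,0],"fingers":0.45},{"linear":[0,0,5],"turn":[0,0,0],"fingers":0.45},{"linear":[0,0,15],"turn":[0,0,0],"fingers":0.45},{"linear":[0,0,30],"turn":[0,0,0],"fingers":0.45},{"linear":[0,0,40],"turn":[0,0,0],"fingers":0.45},{"linear":[0,0,20],"turn":[0,0,0],"fingers":0.45},{"linear":[0,0,0],"turn":[0,0,0],"fingers":0.45}]}}

```text
clock: 17.4
position: [0.4866, 0.1429, 0.2648]
ee_rot: [0.708, -0.034, 0.704, 0.035]
force: [-0.7, -0.5, -0.3]
finger_gap: 0.0383
```

```bash
python3 m.py .1565 c; python3 -c "
import cv2,numpy as np
a=cv2.imread('pics/scene_c.png')[130:250,280:420];b=cv2.imread('pics/wrist_c.png')
cv2.imwrite('pics/z6.png',np.hstack([cv2.resize(a,(350,300),interpolation=2),cv2.resize(b,(400,300))]))"
```

```text
17.55 [0.484  0.1423 0.2608] [-0.8 -0.4 -0.6] 0.038610489903031765
jawyaw 5.62965262165269 down [-0.002 -0.    -1.   ]
scene basket_grip [329. 186.] 0.78 [0.4797 0.1463 0.1565]
top basket_grip [267. 291.] 0.79 [0.4839 0.1415 0.1565]
wrist basket_grip [315. 242.] 0.8 [0.4836 0.142  0.1565]
   tri [0.4835 0.1424 0.1601] [0.0005 0.0011 0.0007]
scene hook_valley [330. 187.] 0.8 [0.4826 0.147  0.1565]
wrist hook_valley [288. 335.] 0.6 [0.4704 0.0701 0.1565]
   tri [0.4911 0.1093 0.1926] [0.0242 0.0242]
scene dial_grip [376. 200.] 0.96 [0.5937 0.1509 0.19  ]
wrist dial_grip [499. 262.] 0.86 [0.5966 0.1499 0.19  ]
   tri [0.5953 0.15   0.1915] [0.0006 0.0006]
scene scale [365. 276.] 0.57 [0.5915 0.1503 0.    ]
wrist scale [416. 200.] 0.83 [0.5913 0.1525 0.    ]
   tri [ 0.5912  0.1518 -0.0013] [0.0007 0.0007]
scene jar [327. 236.] 0.73 [0.4877 0.1377 0.0415]
top jar [272. 303.] 0.85 [0.4796 0.143  0.0415]
wrist jar [316. 208.] 0.64 [0.4834 0.1411 0.0415]
   tri [0.4822 0.1418 0.0358] [0.0007 0.0024 0.0023]
```

View pics/z6.png

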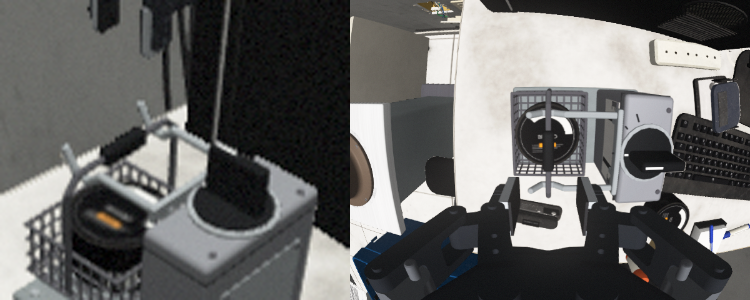

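The bar sits in both valleys, with the jar in and the basket let go: triangulated (.4835,.1424,.160) against an expected (.484,.142,.1565). Next, above the dial with the jaws turned 90°.

Call:
{"fn": "arm_command", "kwargs": {"motion": [{"linear":[6,0.5,5],"turn":[0,0,5],"fingers":0.6},{"linear":[12,1,5],"turn":[0,0,9.5],"fingers":0.6},{"linear":[14,1,0],"turn":[0,0,10.5],"fingers":0.6},{"linear":[14,1,0],"turn":[0,0,10.5],"fingers":0.6},{"linear":[14,1,0],"turn":[0,0,10.5],"fingers":0.6},{"linear":[14,1,0],"turn":[0,0,10.5],"fingers":0.6},{"linear":[14,1.5,0],"turn":[0,0,10.5],"fingers":0.6},{"linear":[14,1.5,0],"turn":[0,0,10.5],"fingers":0.6},{"linear":[6,1,0],"turn":[0,0,8],"fingers":0.6},{"linear":[0,0,0],"turn":[0,0,4.3],"fingers":0.6}]}}

```text
clock: 19.55
position: [0.5933, 0.152, 0.2714]
ee_rot: [-0.475, 0.524, -0.475, -0.524]
force: [0.1, -0.5, 0.5]
finger_gap: 0.0512
```

Call:
{"fn": "arm_command", "kwargs": {"motion": [{"linear":[0,0,-10],"turn":[0,0,0],"fingers":0.6},{"linear":[0,0,0],"turn":[0,0,0],"fingers":0.6},{"linear":[0,0,0],"turn":[0,0,0],"fingers":0.6}]}}

```text
clock: 19.92
position: [0.5925, 0.152, 0.2612]
ee_rot: [0.476, -0.523, 0.476, 0.523]
force: [0.1, -0.4, -0.7]
finger_gap: 0.051
```

```bash
python3 m.py .1565 d; python3 -c "
import cv2,numpy as np
a=cv2.imread('pics/scene_d.png')[130:250,280:420];b=cv2.imread('pics/wrist_d.png')
cv2.imwrite('pics/z7.png',np.hstack([cv2.resize(a,(350,300),interpolation=2),cv2.resize(b,(400,300))]))"
```

```text
20.075 [0.5929 0.152  0.2618] [ 0.   0.1 -0.1] 0.05135099676624861
jawyaw 95.41406132505202 down [ 0.  0. -1.]
scene basket_grip [333. 188.] 0.95 [0.4876 0.1491 0.1565]
wrist basket_grip [318.  71.] 0.55 [0.4848 0.1427 0.1565]
   tri [0.4877 0.1448 0.1594] [0.0032 0.0032]
scene hook_valley [330. 186.] 0.8 [0.4799 0.1486 0.1565]
scene dial_grip [378. 204.] 0.74 [0.602  0.1482 0.19  ]
top dial_grip [250. 226.] 0.53 [0.5925 0.1581 0.19  ]
wrist dial_grip [317. 260.] 0.63 [0.5938 0.1521 0.19  ]
   tri [0.5955 0.1555 0.1826] [0.0003 0.0034 0.0034]
scene scale [365. 278.] 0.7 [0.5945 0.1472 0.    ]
scene jar [327. 235.] 0.88 [0.4871 0.1393 0.0415]
wrist jar [316.  89.] 0.76 [0.4828 0.1413 0.0415]
   tri [0.4829 0.1419 0.0373] [0.0009 0.0009]
```

View pics/z7.png

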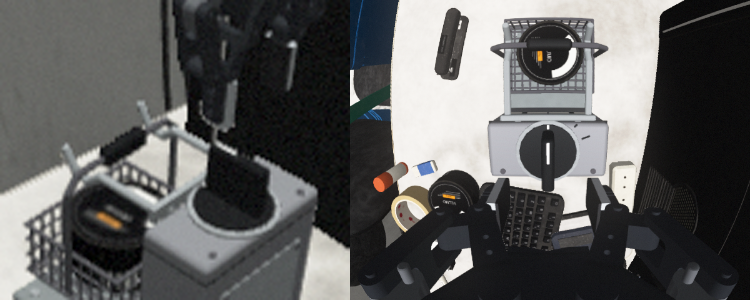

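The knob is vertical in the wrist image at column 317, midway between the jaws, so it is aligned. Descend and grip.

Call:
{"fn": "arm_command", "kwargs": {"motion": [{"linear":[0,0,-25],"turn":[0,0,0],"fingers":0.6},{"linear":[0,0,-28],"turn":[0,0,0],"fingers":0.6},{"linear":[0,0,-13],"turn":[0,0,0],"fingers":0.6},{"linear":[0,0,-6],"turn":[0,0,0],"fingers":0.6},{"linear":[0,0,0],"turn":[0,0,0],"fingers":0.4},{"linear":[0,0,0],"turn":[0,0,0],"fingers":0.2},{"linear":[0,0,0],"turn":[0,0,0],"fingers":0},{"linear":[0,0,0],"turn":[0,0,0],"fingers":0},{"linear":[0,0,0],"turn":[0,0,0],"fingers":0},{"linear":[0,0,0],"turn":[0,0,0],"fingers":0}]}}

```text
clock: 22.08
position: [0.5937, 0.152, 0.1909]
ee_rot: [-0.476, 0.524, -0.475, -0.523]
force: [-0.5, -1.4, 5.6]
finger_gap: 0.0103
```

Call:
{"fn": "arm_command", "kwargs": {"motion": [{"linear":[0,0,0],"turn":[0,0,-3],"fingers":0},{"linear":[0,0,0],"turn":[0,0,-5],"fingers":0},{"linear":[0,0,0],"turn":[0,0,-6],"fingers":0},{"linear":[0,0,0],"turn":[0,0,-6],"fingers":0},{"linear":[0,0,0],"turn":[0,0,-6],"fingers":0},{"linear":[0,0,0],"turn":[0,0,-4],"fingers":0},{"linear":[0,0,0],"turn":[0,0,0],"fingers":0}]}}

```text
clock: 22.95
position: [0.5935, 0.1512, 0.1909]
ee_rot: [0.595, -0.383, 0.595, 0.381]
force: [-1.6, -3.9, 6.1]
finger_gap: 0.0101
```

```bash
python3 -c "
from plant import manip;import numpy as np
s=manip.sense();print(s['force'].round(2),s['torque'].round(3),s['q'].round(3),s['position'].round(4))"
```

```text
[-1.6  -3.93  6.12] [-0.464  0.092  0.144] [ 0.179  0.342  1.713 -0.002  1.086 -0.962] [0.5935 0.1512 0.1909]
```

Torque about z is 0.14 N m, which matches the dial's spring. Turn the rest of the way, slowing towards the third stop.

Call:
{"fn": "arm_command", "kwargs": {"motion": [{"linear":[0,0,0],"turn":[0,0,-5],"fingers":0},{"linear":[0,0,0],"turn":[0,0,-6],"fingers":0},{"linear":[0,0,0],"turn":[0,0,-6],"fingers":0},{"linear":[0,0,0],"turn":[0,0,-6],"fingers":0},{"linear":[0,0,0],"turn":[0,0,-6],"fingers":0},{"linear":[0,0,0],"turn":[0,0,-4],"fingers":0},{"linear":[0,0,0],"turn":[0,0,-4],"fingers":0},{"linear":[0,0,0],"turn":[0,0,-3],"fingers":0},{"linear":[0,0,0],"turn":[0,0,-1],"fingers":0},{"linear":[0,0,0],"turn":[0,0,0],"fingers":0}]}}

```text
clock: 24.2
position: [0.5928, 0.1504, 0.1909]
ee_rot: [0.691, -0.151, 0.691, 0.149]
force: [-3.8, -5.2, 7.5]
finger_gap: 0.0102
```

Call:
{"fn": "arm_command", "kwargs": {"motion": [{"linear":[0,0,0],"turn":[0,0,0],"fingers":0},{"linear":[0,0,0],"turn":[0,0,0],"fingers":0},{"linear":[0,0,0],"turn":[0,0,0],"fingers":0},{"linear":[0,0,0],"turn":[0,0,0],"fingers":0},{"linear":[0,0,0],"turn":[0,0,0],"fingers":0},{"linear":[0,0,0],"turn":[0,0,0],"fingers":0},{"linear":[0,0,0],"turn":[0,0,0],"fingers":0},{"linear":[0,0,0],"turn":[0,0,0],"fingers":0}]}}

```text
clock: 25.2
position: [0.5928, 0.1504, 0.1909]
ee_rot: [0.691, -0.151, 0.691, 0.149]
force: [-2.2, -5.8, 7.7]
finger_gap: 0.01
```

```bash
python3 m.py .1465 e; python3 -c "
from plant import manip
s=manip.sense();print(s['force'].round(2),s['torque'].round(3),s['q'].round(3))
import cv2,numpy as np
a=cv2.imread('pics/scene_e.png')[130:250,280:420];b=cv2.imread('pics/wrist_e.png')
cv2.imwrite('pics/z8.png',np.hstack([cv2.resize(a,(400,343),interpolation=2),cv2.resize(b,(400,343))]))"
```

```text
25.35 [0.5928 0.1504 0.1909] [-2.6 -6.   8.1] 0.009926721207259761
jawyaw 24.495087930623654 down [-0.    -0.003 -1.   ]
scene basket_grip [332. 194.] 0.76 [0.4922 0.1425 0.1465]
wrist basket_grip [120. 204.] 0.59 [0.4845 0.1428 0.1465]
   tri [0.4872 0.1439 0.1454] [0.0031 0.0031]
scene hook_valley [328. 194.] 0.76 [0.4963 0.1302 0.1565]
top hook_valley [400. 184.] 0.43 [ 0.6512 -0.1096  0.1565]
   tri [ 0.6285 -0.0491  0.3186] [0.0438 0.0438]
scene dial_grip [375. 202.] 0.69 [0.5966 0.1467 0.19  ]
wrist dial_grip [317. 319.] 0.9 [0.5926 0.1503 0.19  ]
   tri [0.5937 0.1492 0.1871] [0.0005 0.0005]
scene scale [367. 276.] 0.84 [ 0.5921  0.1541 -0.    ]
scene jar [326. 237.] 0.72 [0.4806 0.1421 0.0315]
wrist jar [189. 177.] 0.56 [0.4835 0.1415 0.0315]
   tri [0.4829 0.1413 0.0329] [0.0011 0.0011]
[-3.08 -4.15  8.16] [-0.644  0.375  0.224] [ 0.179  0.341  1.713 -0.003  1.088 -0.247]
```

View pics/z8.png

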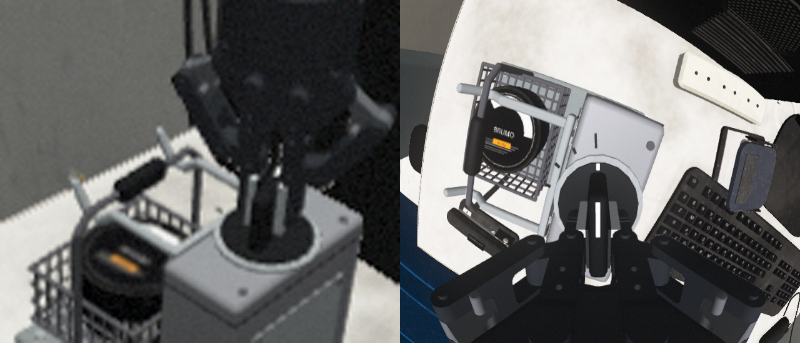

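The wrist view shows the knob gripped and in line with the jaws. The handle bar hangs on both prongs, with the jar in the basket. In the scene view the bar has dropped by about 5–7 px (roughly 10 mm), so the load hangs free. Handing in.

```bash
python3 -c "
from plant import sign_off;print(sign_off())"
```

```text
the job is handed in; nothing more can be done
None
```

I hung the basket on both prongs while the scale was locked and let go of it. I then gripped the dial knob, turned it clockwise to the third stop and handed the job in at about 25 s, still holding it there. `sign_off()` gives no verdict, so the result rests on my own last checks.

- **Dial:** the jaws turned 70.9° (1.24 rad, past the 1.1 needed). The knob was still in line with them in the wrist picture. Torque about z was 0.22 N m, so the fingers were holding against the dial's spring.
- **Carriage:** the handle bar dropped from a triangulated z of about 0.160 to 0.145 m. The scene picture puts the drop nearer 10 mm. Both are well over the 5 mm required.
- **Basket:** it hung upright with the jar in it and nothing touching it. The bar stood within about 4 mm of the estimated valley across, and the two views disagreed by 3 mm.
- **Network reports:** the last `hook_valley` reports were plainly wrong, so I ignored them and used the scale geometry and the earlier measurements.
- **Bystanders:** I did not measure them again at the end. No move went near them after the basket was lifted.

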